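Turn the green-lidded jar to the loaf pan

ROBOT

A 6-joint arm with a two-finger parallel gripper is mounted at the origin on the work surface. World frame = base frame: x ahead of the robot, y to its left, z up, the work surface at z = 0. Lengths are in m, angles in rad, forces in N, time in s.
With the tool pointing down it reaches from about 0.375 to 0.9 m from the base axis. Payload 3.1 kg.
Tool frame: the origin (TCP) lies between the finger pads; the fingertips stand 8 mm ahead of it and the grasp point (between the pads) lies 11 mm behind it; z points along the fingers, y is the line along which they close (so a half turn about z gives the same grasp; the last joint's range is limited). The gripper opens to 85 mm and grips with 20 to 120 N. Pads are 22 mm wide; open, the fingers measure 114 mm over their backs; the gripper's body (76 mm by 85 mm) begins 54 mm behind the grasp point. The pads swing forward as they close: fully open they stand 13 mm farther back than shut.
Start: joints at [-1.347, 0.527, 1.433, -0, 1.181, -0.178], TCP at [0.245, -0.575, 0.239] pointing down, gripper open.
Joint ranges: [-3.08, 3.08], [-0.75, 2.2], [0.22, 2.44], [-1.43, 4.57], [0, 2.65], [-2.85, 2.85]. Speed limits (rad/s): [2.79, 2.79, 3.14, 3.14, 3.14, 3.14].

INTERFACE

Orientations are given as a unit quaternion [x, y, z, w].
In Python, from station import readout, cams, sign_off gives the robot as it stands.
- The arm moves only by the tool send_rows, never from a script. Its argument "commands" is text: rows parted by semicolons, each of 5 numbers parted by spaces: the finger opening in mm, from 0 to 85.4, then the shift along the tool's x, y, z each as a share of 0.02 m, from -1 to 1, then the turn about the tool's z as a share of 4 degrees, from -1 to 1. In form: grip dx dy dz spin; .... A call has 1 to 20 rows; each row shifts and turns the commanded pose from where the row before left it, along the tool's axes as they then stand; what a row does not reach is not made up. A row lasts 1/12 s, in which the tool goes at most 41.7 mm and 7.16 degrees, less where a joint would pass 70% of its speed; a pose out of reach is approached as far as the arm can. A call with a number of a shift or a turn outside -1 to 1 is refused whole. A call with a gripper value outside its range is refused whole. The fingers move at their own pace and stop on an object; "grip_force" is the grip in N (left out, the last holds). Time passes only in rows, so rows that do not move let the fingers close. It gives the time, the measured TCP pose, the force, the opening and the grip force at its end, in the units of the state.
- readout.sense(): the state, without advancing time (a new reading comes with each control period).
- cams.snapshot(name): name is "scene" or "top" or "wrist"; returns a dict with "pixels" (420x560x3 uint8, red, green, blue), "intrinsics" (3x3 intrinsics, pixels), "dist" ([k1, k2, p1, p2, k3] as OpenCV has them; the pictures are not rectified), "eye" and "rotation" of the camera in the world. Camera axes: x right, y down, z forward; pixel columns grow to the right and rows downward; lengths in m; the calibration is good to about 2 mm. A picture is of the moment at which its call begins. There is no depth.
- sign_off(): hands the job in; it is judged then, once.
The state is a dict: "t": time; "q": joint angles; "qd": joint speeds; "tau": joint torques, N m; "tcp_pos": TCP position; "tool_rot": TCP orientation; "force": force on the tool from outside, world axes, zero at the start; "ft_torque": the same for the moment, N m; "finger_gap": opening from 0.0 (shut) to 1.0 (fully open); "gripper_force": force on a finger pad.
Only numpy, scipy, OpenCV 4.12 (cv2) and the standard library are available. Lean on these libraries where they do the work, as an engineer would, in place of code of your own. Each camera call takes 0.05 s, during which the arm holds its last target. There are 200 camera calls.

TASK

See whether the loaf pan stands at the left or the right black stripe on the mat, and which jar on the turntable wears the green lid. Then turn the turntable by its blue pegs so that the green-lidded jar stands in line with the stripe that leads to the pan, and leave it at rest there. Do not touch the jars, and leave the pan and everything else where they stand.

Things in the scene. Friction and masses are not known exactly. Their poses are not given: they have to be found in the camera images.
- turntable (a joint): Angle of the turntable's white plastic disc (280 mm across, top face 30 mm above the counter) about its upright axis, rad; 0 at the start, growing anticlockwise seen from above. It turns either way through more than half a turn, takes about 2 N at a peg to turn, and stays where it is left; the jars ride along with it if it is turned steadily.
- axis (a point): Point on the turntable's upright axis, at the level of the disc's top face (30 mm above the counter). It does not move.
- peg0 (a point): Blue upright finger peg of the turntable, 18 mm across and 45 mm tall, 125 mm from the axis, half-way between two neighbouring jars (the three pegs are alike, 120 degrees apart). The point is half-way up the peg, 22.5 mm above the disc; it travels with the disc.
- peg1 (a point): Blue upright finger peg of the turntable, 18 mm across and 45 mm tall, 125 mm from the axis, half-way between two neighbouring jars (the three pegs are alike, 120 degrees apart). The point is half-way up the peg, 22.5 mm above the disc; it travels with the disc.
- peg2 (a point): Blue upright finger peg of the turntable, 18 mm across and 45 mm tall, 125 mm from the axis, half-way between two neighbouring jars (the three pegs are alike, 120 degrees apart). The point is half-way up the peg, 22.5 mm above the disc; it travels with the disc.
- jar_green_center (a point): Closed clear glass jar, 68 mm across and 85 mm tall, with the GREEN lid, standing loose on the turntable with its axis 68 mm from the turntable's axis; which jar stands in which of the three places changes. The point is its centre, 42.5 mm above its underside.
- jar_white_center (a point): Closed clear glass jar, 68 mm across and 85 mm tall, with a white lid, standing loose on the turntable with its axis 68 mm from the turntable's axis; which jar stands in which of the three places changes. The point is its centre, 42.5 mm above its underside.
- jar_steel_center (a point): Closed clear glass jar, 68 mm across and 85 mm tall, with a steel lid, standing loose on the turntable with its axis 68 mm from the turntable's axis; which jar stands in which of the three places changes. The point is its centre, 42.5 mm above its underside.
- mat: Fixed cork mat, 380 by 660 mm, 3 mm thick, under the turntable. Origin on the turntable's axis at counter level; x points away from the robot, y to the robot's left, so the pan stands at positive y in this frame when it is at the left stripe.
- stripe_left: Fixed frame of the short black stripe (35 by 14 mm) printed on the mat, leading from the turntable to the left place as seen from the robot. Origin on the turntable's axis, at the level of the counter; its x axis points outward along the stripe, which is seen from 145 to 180 mm out.
- stripe_right: Fixed frame of the short black stripe (35 by 14 mm) printed on the mat, leading from the turntable to the right place as seen from the robot. Origin on the turntable's axis, at the level of the counter; its x axis points outward along the stripe, which is seen from 145 to 180 mm out.
- pan: Aluminium loaf pan, 200 mm (its x) by 105 mm (its y) by 60 mm high, standing on the mat at the outer end of either the left or the right stripe. Origin at the centre of its underside. Leave it.
- bowl: Blue ceramic bowl, 120 mm across and 55 mm high, standing at the other stripe. Origin at the centre of its underside. Leave it.
- measuring_cup: Steel measuring cup, 68 mm across and 55 mm high with an 85 mm flat handle along its x, standing in the loaf pan. Origin at the centre of its underside. Leave it.
- spoon: Wooden spoon, 240 mm long, lying on the counter beyond the turntable. Leave it.
Not all that is in view belongs to the job. What is shaped like the part that bears jar_green_center but brown is not meant. What is shaped like the part that bears jar_steel_center but orange is not meant.

How it is judged:
At the end, for the whole second after the job is handed in: The green-lidded jar's centre is within 22 mm of the line of the stripe at the loaf pan, on that side, 45 to 100 mm from the axis; all jars stand upright on the disc (tilt under 0.1 rad, height within 5 mm, under 100 mm from the axis); turntable at rest (under 0.05 rad/s) (((y of pan in the frame of mat above 0 m and (x of jar_green_center in the frame of stripe_left between 0.045 and 0.1 m and y of jar_green_center in the frame of stripe_left between -0.022 and 0.022 m)) or (y of pan in the frame of mat below 0 m and (x of jar_green_center in the frame of stripe_right between 0.045 and 0.1 m and y of jar_green_center in the frame of stripe_right between -0.022 and 0.022 m))) and velocity of joint turntable between -0.05 and 0.05 rad/s and angle between each of jar_green_center, jar_white_center, jar_steel_center's own z axis and vertical below 0.1 rad and height (world z) of jar_green_center between 0.0675 and 0.0775 m and horizontal distance between each of jar_green_center, jar_white_center, jar_steel_center and axis below 0.1 m and height (world z) of jar_white_center between 0.0675 and 0.0775 m and height (world z) of jar_steel_center between 0.0675 and 0.0775 m); the robot touches nothing.
It fails at once if the robot presses on a jar (over 2 N) (contact force between any of the arm, the fingers and jar_green above 2 N or contact force between any of the arm, the fingers and jar_white above 2 N or contact force between any of the arm, the fingers and jar_steel above 2 N).
It fails at once if a jar tips over (more than about 17 degrees) (angle between any of jar_green_center, jar_white_center, jar_steel_center's own z axis and vertical above 0.3 rad).
It fails at once if the loaf pan, bowl, measuring cup or spoon is moved by more than 20 mm (distance of any of pan, bowl, measuring_cup, spoon from where it was at the start of the episode above 0.02 m).
It also fails if it takes over 40 s, if anything falls off the work surface, if the arm or the gripper's body presses on something with over 40 N, if the wrist force passes 120 N, or if a joint passes its speed limit or range.

## Working session

There is one attempt and no reset: what is moved stays moved. The work goes in short steps, Python scripts to look and compute and a tool call to move; the robot and the scene stay as the last step left them, time stands still between calls to the robot, and variables do not carry over. Pictures are saved under pics/ and viewed, at most 10 in all, crops included, and the job is handed in when it is done.

Besides the shell and the picture viewer there is one more tool, called after "Request:" by a JSON object that holds its "api" and its "payload". send_rows: Moves the arm, as the interface text tells. Its arguments: {"type":"object","properties":{"commands":{"type":"string"},"grip_force":{"type":"number"}},"required":["commands"]}

```bash
mkdir -p pics; python3 - <<'E'
from station import readout,cams
import cv2,numpy as np
for n in("top","scene"):
    s=cams.snapshot(n); cv2.imwrite(f"pics/{n}0.png",s["pixels"][:,:,::-1]); print(n,s["intrinsics"],s["dist"],s["eye"],s["rotation"])
r=readout.sense(); print(r["t"],r["tcp_pos"],r["tool_rot"],r["finger_gap"])
E
```

```text
top [[415.6402372    0.         281.64019757]
 [  0.         415.6402372  218.8020682 ]
 [  0.           0.           1.        ]] [-0.09765247  0.          0.          0.          0.        ] [0.52156528 0.07623352 0.91708693] [-0.69561235  0.71711802 -0.02622682  0.0343127 ]
scene [[504.04678526   0.         283.83018845]
 [  0.         504.04678526 206.31642747]
 [  0.           0.           1.        ]] [-0.17152413  0.          0.          0.          0.        ] [1.29298182 0.37991307 1.19938026] [ 0.53554776  0.78884958 -0.25009954 -0.1683899 ]
0.1 [ 0.24485452 -0.57433748  0.23840669] [ 9.79789682e-01  2.00027904e-01 -3.10013830e-05 -1.00798683e-03] 0.9988502025845115
```

View pics/top0.png

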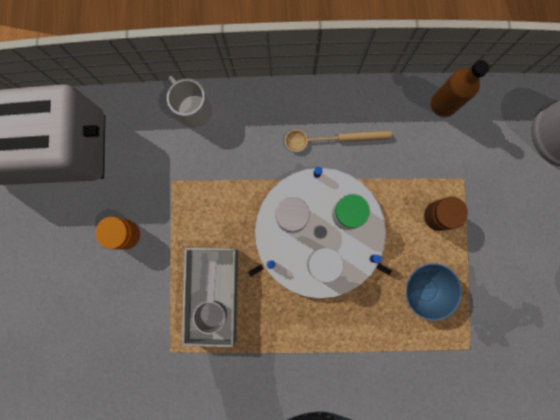

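View pics/scene0.png

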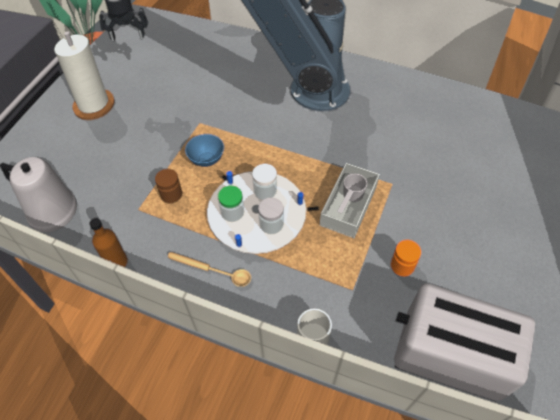

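The pan (210,298) and its black stripe (256,270) are on the image's left, which is the robot's left (+y). The bowl (433,292) is at the right stripe. Lids on the disc are green (352,211), steel (292,214) and white (326,265). The brown jar (446,213) and orange jar (118,233) stand off the disc, so they are decoys. The pegs are at about (318,172), (271,265) and (376,259).

```bash
cat > h.py <<'E'
import cv2,numpy as np
from scipy.spatial.transform import Rotation as R
from station import readout,cams
def ray(s,uv,z):
    p=cv2.undistortPoints(np.array(uv,float).reshape(-1,1,2),s["intrinsics"],np.array(s["dist"])).reshape(-1,2)
    q=np.array(s["rotation"]); M=R.from_quat(q).as_matrix() if q.size==4 else q
    d=np.c_[p,np.ones(len(p))]@M.T; e=np.array(s["eye"])
    return (e+d*((z-e[2])/d[:,2])[:,None])[:,:2]
def blobs(s,lo,hi,amin=15):
    h=cv2.cvtColor(s["pixels"],cv2.COLOR_RGB2HSV); m=cv2.inRange(h,lo,hi)
    n,l,st,c=cv2.connectedComponentsWithStats(m)
    return [(c[i],st[i,4]) for i in range(1,n) if st[i,4]>amin]
AX=np.array([0.6,0.0])
def ang(p,a): return np.degrees(np.arctan2(*(p-a)[::-1])),np.hypot(*(p-a))
E
python3 - <<'E'
from h import *
s=cams.snapshot("top")
h=cv2.cvtColor(s["pixels"],cv2.COLOR_RGB2HSV)
print("blue",[(c.round(1),a,ray(s,c,.065).round(4)) for c,a in blobs(s,(105,150,60),(125,255,255))])
print("green",[(c.round(1),a,ray(s,c,.115).round(4)) for c,a in blobs(s,(50,100,60),(85,255,255))])
print("black",[(c.round(1),a,ray(s,c,.003).round(4)) for c,a in blobs(s,(0,0,0),(180,255,40)) if 200<c[0]<420 and 150<c[1]<350])
# disc outline
m=cv2.inRange(h,(0,0,120),(180,40,255)); m[:160]=0;m[305:]=0;m[:,:250]=0;m[:,395:]=0
c=max(cv2.findContours(m,0,1)[0],key=cv2.contourArea); P=ray(s,cv2.convexHull(c).reshape(-1,2),.03)
A=np.c_[2*P,np.ones(len(P))]; x=np.linalg.lstsq(A,(P**2).sum(1),rcond=None)[0]
print("disc",x[:2],np.sqrt(x[2]+x[0]**2+x[1]**2))
print("lids",ray(s,[(352,211),(292,214),(326,265)],.115), "knob?",ray(s,[(320,232)],.035),"pan",ray(s,[(188,250),(236,250),(185,344),(236,344)],.06))
E
```

```text
blue [(array([317.7, 170.9]), np.int32(47), array([[0.6925, 0.007 ]])), (array([375.5, 258.6]), np.int32(55), array([[ 0.5072, -0.1047]])), (array([270.6, 264.4]), np.int32(33), array([[0.5021, 0.1103]]))]
green [(array([352.1, 210.8]), np.int32(857), array([[ 0.6019, -0.0528]]))]
black [(array([383.7, 268.8]), np.int32(62), array([[ 0.4832, -0.135 ]])), (array([255.1, 270.3]), np.int32(67), array([[0.4888, 0.147 ]]))]
disc [0.56854202 0.00402227] 0.13957072679427085
lids [[ 0.60152462 -0.0526176 ]
 [ 0.59927758  0.06402896]
 [ 0.49891057  0.00188263]] knob? [[0.56679761 0.00459661]] pan [[0.53639831 0.28101359]
 [0.53364154 0.18099071]
 [0.34360479 0.29095806]
 [0.34183898 0.18571812]]
```

Pan: left stripe, bearing about 119° from the axis at (0.568, 0.004). Green jar: bearing about −60°, r = 66 mm (expected 68). The disc radius fits at 139.6 mm (expected 140) and the pegs at r ≈ 125 mm, so the measurements agree with the given sizes. About 178° of turn is needed. I will grip the peg at −119° (0.507, −0.105) across its tangent and carry it anticlockwise, turning the tool with it.

Request:
{"api": "send_rows", "payload": {"commands": "45 0.95 -0.75 0 0;45 0.95 -0.75 0 0;45 0.95 -0.75 0 0;45 0.95 -0.75 0 0;45 0.95 -0.75 0 0;45 0.95 -0.75 0 0;45 0.95 -0.75 0 0;45 0.95 -0.75 0 0;45 0.95 -0.75 0 0;45 0.95 -0.75 0 0;45 0.95 -0.75 0 0;45 0.95 -0.75 0 0;45 0.95 -0.75 0 0;45 0.95 -0.75 0 0;45 0.95 -0.75 0 0;45 0.95 -0.75 0 0;45 0.95 -0.75 0 0;45 0.95 -0.75 0 0;45 0.95 -0.75 0 0;45 0.95 -0.75 0 0"}}

```text
t: 1.82
tcp_pos: [0.4773, -0.1488, 0.2392]
tool_rot: [0.98, 0.2, -0.0, -0.0]
force: [0.4, -0.2, 0.4]
finger_gap: 0.529
gripper_force: 0.0
```

Request:
{"api": "send_rows", "payload": {"commands": "45 0 0 0 -1;45 0 0 0 -1;45 0 0 0 -1;45 0 0 0 -1;45 0 0 0 -1;45 0 0 0 -1;45 0 0 0 -1;45 0 0 0 -1;45 0 0 0 -1;45 0 0 0 -0.4;45 0 0 0 0;45 0 0 0 0"}}

```text
t: 2.82
tcp_pos: [0.4769, -0.1499, 0.2392]
tool_rot: [0.863, 0.505, -0.0, -0.0]
force: [-0.2, -0.4, 0.4]
finger_gap: 0.528
gripper_force: 0.0
```

```bash
cat > w.py <<'E'
from h import *
def look(z=.075,name=None):
    r=readout.sense(); M=R.from_quat(r["tool_rot"]).as_matrix()
    print(r["t"],r["tcp_pos"],"yaw",np.degrees(np.arctan2(M[1,0],M[0,0])),"q",np.round(r["q"],2),"gap",r["finger_gap"],"F",np.round(r["force"],1))
    s=cams.snapshot("wrist")
    if name: cv2.imwrite(name,s["pixels"][:,:,::-1])
    for c,a in blobs(s,(105,150,40),(125,255,255),60):
        p=ray(s,c,z)[0]; print(c.round(),a,p.round(4),"tool-frame",(M.T@np.r_[p-r["tcp_pos"][:2],0])[:2].round(4))
E
python3 -c "from w import *;look(name='pics/w1.png')"
```

```text
2.8167 [ 0.47685429 -0.14990685  0.2391626 ] yaw 60.62690897668543 q [-0.53  0.36  1.74  0.    1.04 -0.02] gap 0.5279633253691065 F [-0.2 -0.4  0.4]
[287. 137.] 244 [ 0.507  -0.1058] tool-frame [0.0533 0.0046]
```

View pics/w1.png

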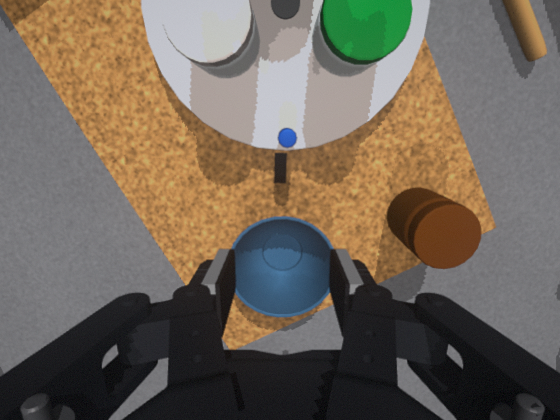

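The close view shows the blue peg at (287,137), which projects to (0.507, −0.106) and matches the top view. The green-lidded jar is at (366,20), the bowl at (282,265) and the brown decoy at (445,235). Next I move over the peg, go down and close.

Request:
{"api": "send_rows", "payload": {"commands": "45 0.89 0.08 0 0;45 0.89 0.08 0 0;45 0.89 0.08 0 0;45 0 0 1 0;45 0 0 1 0;45 0 0 1 0;45 0 0 1 0;45 0 0 1 0;45 0 0 1 0;45 0 0 1 0;45 0 0 1 0;45 0 0 1 0;45 0 0 0.35 0;45 0 0 0 0;45 0 0 0 0"}}

```text
t: 4.12
tcp_pos: [0.5075, -0.1058, 0.0524]
tool_rot: [0.863, 0.505, -0.0, -0.0]
force: [-0.6, -0.5, 0.4]
finger_gap: 0.527
gripper_force: 0.0
```

```bash
python3 -c "from w import *;look(name='pics/w2.png')"
```

```text
4.1167 [ 0.50746207 -0.10583455  0.05238044] yaw 60.663297928943145 q [-0.42  0.69  1.84  0.    0.61  0.09] gap 0.5268247393423297 F [-0.6 -0.5  0.4]
[281. 280.] 2412 [ 0.5107 -0.0996] tool-frame [ 0.007  -0.0003]
```

View pics/w2.png

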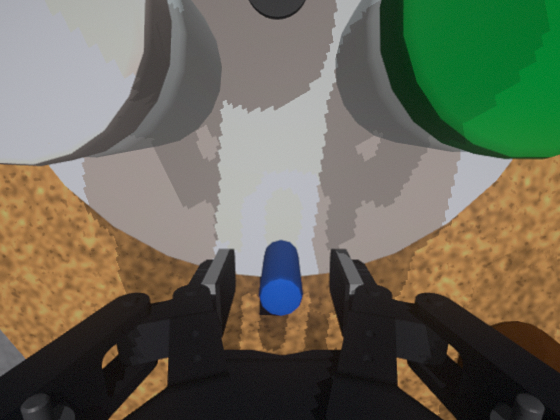

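The peg sits centred between the pads (281,280) and the jars are well clear. I close gently, then carry it round.

Request:
{"api": "send_rows", "payload": {"commands": "10 0 0 0 0;10 0 0 0 0;10 0 0 0 0;10 0 0 0 0;10 0 0 0 0;10 0 0 0 0", "grip_force": 25}}

```text
t: 4.67
tcp_pos: [0.5079, -0.106, 0.0535]
tool_rot: [0.863, 0.505, 0.001, 0.001]
force: [-1.2, 1.1, 6.6]
finger_gap: 0.204
gripper_force: 24.8
```

Request:
{"api": "send_rows", "payload": {"commands": "10 0.001 0.11 0 -0.25;10 0.004 0.218 0 -0.5;10 0.008 0.327 0 -0.75;10 0.015 0.436 0 -1;10 0.015 0.436 0 -1;10 0.015 0.436 0 -1;10 0.015 0.436 0 -1;10 0.015 0.436 0 -1"}}

```text
t: 5.33
tcp_pos: [0.5616, -0.1207, 0.0535]
tool_rot: [0.727, 0.687, 0.001, -0.0]
force: [-0.7, 4.4, 7.3]
finger_gap: 0.206
gripper_force: 25.0
```

```bash
cat >> w.py <<'E'
def arc():
    r=readout.sense(); d=r["tcp_pos"][:2]-np.array([.5685,.004]); M=R.from_quat(r["tool_rot"]).as_matrix()
    print(r["t"],"phi",np.degrees(np.arctan2(d[1],d[0])),"r",np.hypot(*d),"yaw",np.degrees(np.arctan2(M[1,0],M[0,0])),"q",np.round(r["q"],2),"F",np.round(r["force"],1),r["finger_gap"],r["tcp_pos"])
E
python3 -c "from w import *;arc()"
```

```text
5.3333 phi -93.16646632066472 r 0.12487343962747056 yaw 86.80857909364711 q [-0.41  0.73  1.69  0.    0.72 -0.35] F [-0.7  4.4  7.3] 0.2061661472565913 [ 0.56160235 -0.12068279  0.0534749 ]
```

Request:
{"api": "send_rows", "payload": {"commands": "10 0.015 0.436 0 -1;10 0.015 0.436 0 -1;10 0.015 0.436 0 -1;10 0.015 0.436 0 -1;10 0.015 0.436 0 -1;10 0.015 0.436 0 -1;10 0.015 0.436 0 -1;10 0.015 0.436 0 -1;10 0.015 0.436 0 -1;10 0.015 0.436 0 -1;10 0.015 0.436 0 -1;10 0.015 0.436 0 -1;10 0.015 0.436 0 -1;10 0.015 0.436 0 -1;10 0.015 0.436 0 -1;10 0.015 0.436 0 -1;10 0.015 0.436 0 -1;10 0.015 0.436 0 -1;10 0.015 0.436 0 -1;10 0.015 0.436 0 -1"}}

```text
t: 7.0
tcp_pos: [0.6884, -0.0243, 0.0535]
tool_rot: [0.115, 0.993, 0.001, -0.002]
force: [-4.9, 1.6, 8.4]
finger_gap: 0.203
gripper_force: 25.1
```

```bash
python3 -c "from w import *;arc()"
```

```text
7.0 phi -13.305557255483963 r 0.12316297253652536 yaw 166.81272728255982 q [-0.2   0.84  1.38  0.    0.93 -1.54] F [-4.9  1.6  8.4] 0.20273334052235326 [ 0.68835685 -0.02434523  0.05347315]
```

Request:
{"api": "send_rows", "payload": {"commands": "10 0.013 0.436 0 -1;10 0.013 0.436 0 -1;10 0.013 0.436 0 -1;10 0.013 0.436 0 -1;10 0.013 0.436 0 -1;10 0.013 0.436 0 -1;10 0.013 0.436 0 -1;10 0.013 0.436 0 -1;10 0.013 0.436 0 -1;10 0.013 0.436 0 -1;10 0.013 0.436 0 -1;10 0.013 0.436 0 -1;10 0.013 0.436 0 -1;10 0.013 0.436 0 -1;10 0.013 0.436 0 -1;10 0.013 0.436 0 -1;10 0.008 0.327 0 -0.75;10 0.004 0.218 0 -0.5;10 0.002 0.15 0 -0.35;10 0 0 0 0"}}

```text
t: 8.67
tcp_pos: [0.636, 0.1083, 0.0535]
tool_rot: [-0.478, 0.878, 0.0, -0.001]
force: [-2.8, -0.7, 6.9]
finger_gap: 0.199
gripper_force: 25.0
```

```bash
python3 - <<'E'
from w import *
arc()
s=cams.snapshot("top"); cv2.imwrite("pics/top1.png",s["pixels"][:,:,::-1]); a=np.array([.5685,.004])
for c,n in blobs(s,(50,100,60),(85,255,255)):
    p=ray(s,c,.115)[0]; print("green",c.round(),n,p,ang(p,a))
E
```

```text
8.6667 phi 57.092970083561575 r 0.12424255166372704 yaw -122.89260322301905 q [-0.    0.79  1.5  -0.    0.85 -2.57] F [-2.8 -0.7  6.9] 0.19893336276663184 [0.63599818 0.10830823 0.05347822]
```

View pics/top1.png

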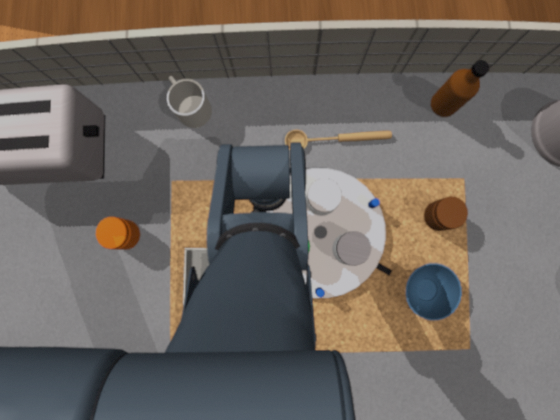

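The steel lid is now at (352,248) and white at (323,193), so the disc has turned about 176°. The arm hides green. I release, rise, move aside and check.

Request:
{"api": "send_rows", "payload": {"commands": "40 0 0 0 0;40 0 0 0 0;40 0 0 0 0;40 0 0 0 0;40 0 0 -0.5 0;40 0 0 -1 0;40 0 0 -1 0;40 0 0 -1 0;40 0 0 -1 0;40 0 0 -1 0;40 0 0 -1 0;40 0 0 -1 0;40 0 0 -1 0;40 0 0 -1 0;40 0 0 -1 0"}}

```text
t: 9.97
tcp_pos: [0.6371, 0.1082, 0.264]
tool_rot: [-0.478, 0.878, -0.0, 0.0]
force: [0.8, -0.5, 0.8]
finger_gap: 0.466
gripper_force: 0.0
```

Request:
{"api": "send_rows", "payload": {"commands": "40 0.84 -0.54 0 0;40 0.84 -0.54 0 0;40 0.84 -0.54 0 0;40 0.84 -0.54 0 0;40 0.84 -0.54 0 0;40 0.84 -0.54 0 0;40 0.84 -0.54 0 0;40 0.84 -0.54 0 0;40 0.84 -0.54 0 0;40 0.84 -0.54 0 0;40 0.84 -0.54 0 0;40 0.84 -0.54 0 0;40 0.84 -0.54 0 0;40 0.84 -0.54 0 0;40 0.84 -0.54 0 0;40 0.84 -0.54 0 0;40 0.84 -0.54 0 0;40 0.84 -0.54 0 0;40 0 0 0 0;40 0 0 0 0"}}

```text
t: 11.63
tcp_pos: [0.6462, -0.1943, 0.2645]
tool_rot: [-0.427, 0.903, -0.029, -0.028]
force: [0.0, 0.6, -0.9]
finger_gap: 0.471
gripper_force: 0.0
```

```bash
python3 - <<'E'
from w import *
arc()
for n in("top","scene"):
    s=cams.snapshot(n); cv2.imwrite(f"pics/{n}2.png",s["pixels"][:,:,::-1]); a=np.array([.5685,.004])
    for c,k in blobs(s,(50,100,60),(85,255,255),100):
        p=ray(s,c,.115)[0]; print(n,"green",c.round(),k,p,ang(p,a))
E
```

```text
11.6333 phi -68.61141274001837 r 0.2129901242284346 yaw -129.43912750255586 q [-0.42  0.58  1.27 -0.08  1.29 -2.85] F [ 0.   0.6 -0.9] 0.4706039566911224 [ 0.64617565 -0.19432117  0.26445482]
top green [293. 246.] 845 [0.53706    0.06492159] (np.float64(117.2970436222042), np.float64(0.06855591518309423))
scene green [56. 10.] 324 [ 0.02988313 -1.11091286] (np.float64(-115.78529100422398), np.float64(1.2381998315912488))
scene green [280. 191.] 392 [0.54299519 0.06765083] (np.float64(111.83591918496396), np.float64(0.06857057559753298))
```

View pics/top2.png

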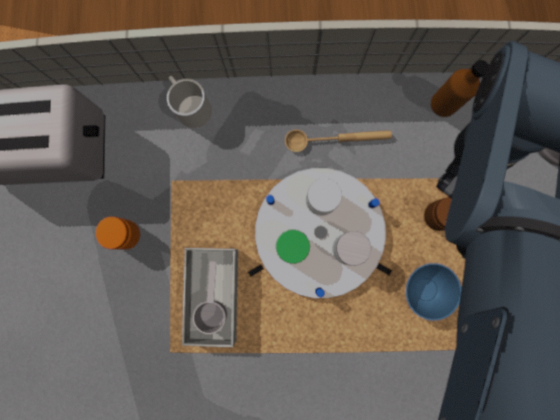

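The green lid at (293,246) is at 117.3°, r = 68.6 mm, against the stripe at about 119°. That is about 2 mm off line, with 22 mm allowed. Jars are upright and the pan, bowl and spoon are where they were. I back the wrist off its range limit and hand in.

Request:
{"api": "send_rows", "payload": {"commands": "40 0 0 0 1;40 0 0 0 1;40 0 0 0 1;40 0 0 0 1;40 0 0 0 1;40 0 0 0 1;40 0 0 0 0;40 0 0 0 0;40 0 0 0 0"}}

```text
t: 12.48
tcp_pos: [0.6463, -0.193, 0.2646]
tool_rot: [-0.232, 0.972, -0.034, -0.022]
force: [-0.4, 0.3, 0.1]
finger_gap: 0.468
gripper_force: 0.0
```

```bash
python3 -c "
from w import *
from station import sign_off
arc(); print(sign_off())"
```

```text
12.4833 phi -68.46348099035235 r 0.2118248741270837 yaw -153.27334034608273 q [-0.42  0.58  1.27 -0.08  1.29 -2.44] F [-0.4  0.3  0.1] 0.4676704425875529 [ 0.64625968 -0.19303606  0.26461905]
the job is handed in; nothing more can be done
None
```

The pan is at the left stripe, and I turned the turntable about 177° anticlockwise so the green-lidded jar stands about 2 mm off that stripe's line (22 mm allowed); the arm is clear and the job is handed in (it returned no verdict), though the last wrist joint did reach its −2.85 rad range limit during the retreat before I backed it off.

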